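# Pack the gold-rimmed tumblers

## Robot

A 6-joint arm with a two-finger parallel gripper is mounted at the origin on the work surface. World frame = base frame: x ahead of the robot, y to its left, z up, the work surface at z = 0. Lengths are in mm, angles in degrees, forces in N, time in s.
With the tool pointing down it reaches from about 350 to 725 mm from the base axis. Payload 4.3 kg.
Tool frame: the origin (TCP) lies on the centre line of the jaws, within the pads' length; the fingertips stand 22 mm ahead of it and the grasp point (between the pads) lies 3 mm ahead of it; z points along the fingers, x is the direction in which the jaws open and shut, and the axes are right-handed (so a half turn about z gives the same grasp; the last joint's range is limited). The gripper opens to 85 mm and grips with 20 to 120 N. Pads are 22 mm wide; open, the fingers measure 114 mm over their backs; the gripper's body (76 mm by 85 mm) begins 54 mm behind the grasp point. The pads swing forward as they close: fully open they stand 13 mm farther back than shut.
Start: joints at [-79.143, 21.618, 4.641, 73.018, 0, 83.68], TCP at [169.825, -549.385, 253.329] pointing down, gripper open.
Joint ranges: [-156.06, 156.06], [-48.1, 94.91], [-58.44, 69.94], [-101.28, 121.22], [-78.64, 73.56], [-180, 180]. Speed limits (degrees/s): [147.25, 147.25, 180, 180, 180, 180].

## Interface

Orientations are given as a 3x3 rotation matrix whose columns are the frame's x, y, z axes.
In Python, from plant import env, cams gives the robot as it stands. The module is installed in compiled form; this text tells all that it offers.
- The arm moves only by the tool apply_moves, never from a script. Its argument "targets" is a list of rows, each a list of 3 entries, a list of its own where there are three numbers: the shift along the tool's x, y, z in mm, then the turn, a rotation vector about the tool's x, y, z in rad, then the finger opening in mm, from 0 to 85.4. A call has 1 to 12 rows; each row shifts and turns the commanded pose from where the row before left it, along the tool's axes as they then stand; what a row does not reach is not made up. A row lasts 1/8 s, in which the tool goes at most 62.5 mm and 10.7 degrees, less where a joint would pass 70% of its speed; a pose out of reach is approached as far as the arm can. A call is refused whole if a number of a shift passes 62.5 or a number of a turn 0.188, either way. A call with a gripper value outside its range is refused whole. The fingers move at their own pace and stop on an object; the grip force is fixed at half the most. Time passes only in rows, so rows that do not move let the fingers close. It gives the time, the measured TCP pose, the force and the opening at its end, in the units of the state.
- env.read_state(): the state, without advancing time (a new reading comes with each control period).
- cams.camera(name): name is "side" or "top"; returns the picture (480x640x3 uint8, red, green, blue); there is no depth.
- cams.get_calibration(name): a dict with "K" (3x3 intrinsics, pixels), "position" and "attitude" of the camera in the world. Camera axes: x right, y down, z forward; pixel columns grow to the right and rows downward; lengths in mm; the calibration is good to about 2 mm. A picture is of the moment at which its call begins. get_calibration takes no time and is no camera call.
- env.hand_in(): hands the job in, once; it reports no verdict.
The state is a dict: "time_s": time; "joint_positions": joint angles; "joint_velocities": joint speeds; "joint_efforts": joint torques, N m; "tool_pos": TCP position; "orientation": TCP orientation; "force": force on the tool from outside, world axes, zero at the start; "ft_torque": the same for the moment, N m; "gripper_width": finger opening in mm.
Only numpy, scipy, OpenCV 4.12 (cv2) and the standard library are available. Lean on these libraries where they do the work, as an engineer would, in place of code of your own. Each camera call takes 0.05 s, during which the arm holds its last target.

## Task

Pack this order: stand the four gold-rimmed tumblers upright in the divided carton, each in the middle of the pad of its own colour, and set them down gently, without dropping them. Leave the two tumblers that have no gold rim standing where they are, and knock no tumbler over.

Things in the scene. Friction and masses are not known exactly. Their poses are not given: they have to be found in the camera images.
- gold_blue: Loose dark cobalt blue tumbler with a gold band 15 mm deep around its rim, standing upright on the table. 100 mm tall, open at the top, wall 4 mm, outside diameter 54 mm at the foot widening evenly to 62 mm at the rim, about 0.2 kg. Origin at the centre of its underside, z up along its axis; its yaw means nothing.
- gold_green: Loose dark green tumbler with a gold band 15 mm deep around its rim, standing upright on the table. 100 mm tall, open at the top, wall 4 mm, outside diameter 54 mm at the foot widening evenly to 62 mm at the rim, about 0.2 kg. Origin at the centre of its underside, z up along its axis; its yaw means nothing.
- gold_red: Loose red tumbler with a gold band 15 mm deep around its rim, standing upright on the table. 100 mm tall, open at the top, wall 4 mm, outside diameter 54 mm at the foot widening evenly to 62 mm at the rim, about 0.2 kg. Origin at the centre of its underside, z up along its axis; its yaw means nothing.
- gold_white: Loose white tumbler with a gold band 15 mm deep around its rim, standing upright on the table. 100 mm tall, open at the top, wall 4 mm, outside diameter 54 mm at the foot widening evenly to 62 mm at the rim, about 0.2 kg. Origin at the centre of its underside, z up along its axis; its yaw means nothing.
- pad_blue: Round dark cobalt blue pad, 76 mm across, 3 mm thick, fixed mid-cell in the fixed cardboard carton (208 mm square, 2 x 2 cells 98 mm square inside, 102 mm between centres; walls and dividers 4 mm thick, tops 45 mm above the table). Origin at the centre of its underside, 4 mm above the table (pad top at 7 mm); its x and y axes run along the carton's walls.
- pad_green: Round dark green pad, 76 mm across, 3 mm thick, fixed mid-cell in the fixed cardboard carton (208 mm square, 2 x 2 cells 98 mm square inside, 102 mm between centres; walls and dividers 4 mm thick, tops 45 mm above the table). Origin at the centre of its underside, 4 mm above the table (pad top at 7 mm); its x and y axes run along the carton's walls.
- pad_red: Round red pad, 76 mm across, 3 mm thick, fixed mid-cell in the fixed cardboard carton (208 mm square, 2 x 2 cells 98 mm square inside, 102 mm between centres; walls and dividers 4 mm thick, tops 45 mm above the table). Origin at the centre of its underside, 4 mm above the table (pad top at 7 mm); its x and y axes run along the carton's walls.
- pad_white: Round white pad, 76 mm across, 3 mm thick, fixed mid-cell in the fixed cardboard carton (208 mm square, 2 x 2 cells 98 mm square inside, 102 mm between centres; walls and dividers 4 mm thick, tops 45 mm above the table). Origin at the centre of its underside, 4 mm above the table (pad top at 7 mm); its x and y axes run along the carton's walls.
- plain_blue: Look-alike that does not belong: loose dark cobalt blue tumbler without gold, its rim of the same colour as its body, standing upright on the table. 100 mm tall, open at the top, wall 4 mm, outside diameter 54 mm at the foot widening evenly to 62 mm at the rim, about 0.2 kg. Origin at the centre of its underside, z up along its axis; its yaw means nothing.
- plain_green: Look-alike that does not belong: loose dark green tumbler without gold, its rim of the same colour as its body, standing upright on the table. 100 mm tall, open at the top, wall 4 mm, outside diameter 54 mm at the foot widening evenly to 62 mm at the rim, about 0.2 kg. Origin at the centre of its underside, z up along its axis; its yaw means nothing.

How it is judged:
By the outcome, as a careful person would: the job done as asked, in the order asked, and still so for the second after the job is handed in, with the robot touching nothing.
It also fails if it takes over 99 s, if anything falls off the work surface, if the arm or the gripper's body presses on something with over 40 N, if the wrist force passes 120 N, or if a joint passes its speed limit or range.

## Working session

There is one attempt and no reset: what is moved stays moved. The work goes in short steps, Python scripts to look and compute and a tool call to move; the robot and the scene stay as the last step left them, time stands still between calls to the robot, and variables do not carry over. Pictures are saved under pics/ and viewed, and the job is handed in when it is done.

Besides the shell and the picture viewer there is one more tool, called after ">>>" as a command line: name --argument value ..., lists and objects as JSON in quotes. apply_moves: Moves the arm, as the interface text tells. Its arguments: {"type":"object","properties":{"targets":{"type":"array"}},"required":["targets"]}

```bash
mkdir -p pics; python3 - <<'E'
from plant import env,cams
import cv2,numpy as np
for n in("top","side"):
    im=cams.camera(n);cv2.imwrite(f"pics/{n}0.png",im[:,:,::-1])
    c=cams.get_calibration(n);print(n,c)
s=env.read_state();print({k:np.round(v,2).tolist() for k,v in s.items()})
E
```

```text
top {'K': array([[552.59507006,   0.        , 319.47916665],
       [  0.        , 552.59507006, 243.28144048],
       [  0.        ,   0.        ,   1.        ]]), 'position': array([ 421.28656131,    8.06390441, 1298.15686644]), 'attitude': array([[-1.65768779e-02, -9.98209958e-01,  5.74637862e-02],
       [-9.99862062e-01,  1.66087616e-02,  7.72642948e-05],
       [-1.03152832e-03, -5.74545790e-02, -9.98347588e-01]])}
side {'K': array([[488.63374715,   0.        , 317.56224288],
       [  0.        , 488.63374715, 241.40105049],
       [  0.        ,   0.        ,   1.        ]]), 'position': array([ 460.69450501, -895.70650247,  593.75906116]), 'attitude': array([[ 0.99926052, -0.00700184,  0.03780717],
       [-0.03573742, -0.53190879,  0.84604721],
       [ 0.01418608, -0.84677271, -0.53176568]])}
{'time_s': 0.1, 'joint_positions': [-79.14, 21.66, 4.57, 73.02, 0.0, 83.68], 'joint_velocities': [0.13, -0.06, 0.15, 0.04, 0.05, -0.02], 'joint_efforts': [0.0, -46.47, 27.06, 0.01, 0.0, 0.0], 'tool_pos': [169.74, -548.8, 252.45], 'orientation': [[0.3, -0.96, -0.0], [-0.96, -0.3, 0.0], [-0.0, -0.0, -1.0]], 'force': [-0.73, -0.12, -0.16], 'ft_torque': [0.0, -0.02, 0.06], 'gripper_width': 85.42}
```

View pics/top0.png

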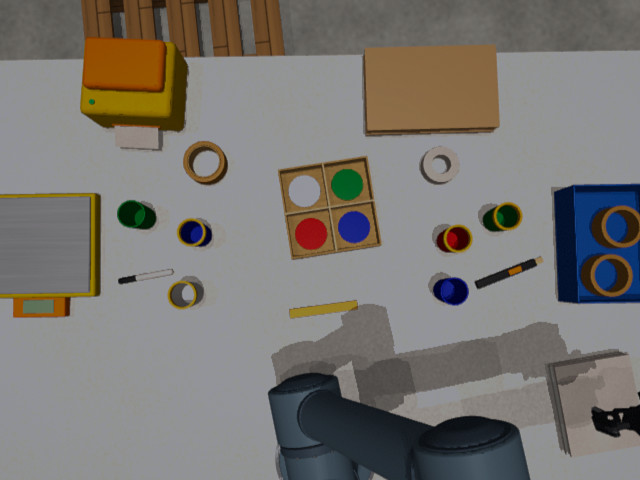

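View pics/side0.png

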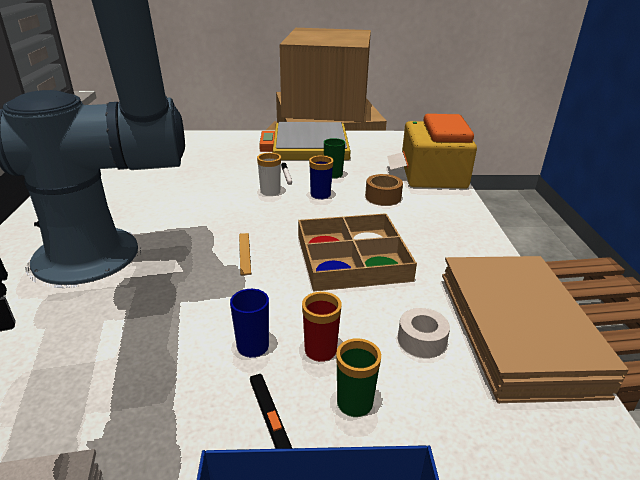

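The top view shows gold red at about (455,239), gold green (504,217), gold blue (194,233) and gold white (184,294). The plain ones are green at (136,214) and blue at (451,291), and the carton is centred near (330,208). I'll measure the rims from both views at z=100.

```bash
cat > h.py <<'E'
from plant import env,cams
import cv2,numpy as np
from scipy.optimize import least_squares
def cast(n,px,z):
    c=cams.get_calibration(n);p=np.asarray(px,float).reshape(-1,2)
    d=np.c_[p,np.ones(len(p))]@np.linalg.inv(c["K"]).T@c["attitude"].T
    o=c["position"];return (o+d*((z-o[2])/d[:,2])[:,None])[:,:2]
def proj(n,P):
    c=cams.get_calibration(n);q=(np.asarray(P)-c["position"])@c["attitude"]@c["K"].T
    return q[...,:2]/q[...,2:]
def masks(im):
    h=cv2.cvtColor(im,cv2.COLOR_RGB2HSV);H,S,V=[h[:,:,i].astype(int) for i in range(3)]
    return dict(gold=(H>14)&(H<30)&(S>130)&(V>60),blue=(H>110)&(H<130)&(S>150)&(V>40),green=(H>45)&(H<90)&(S>120)&(V>25),
      red=((H<8)|(H>172))&(S>150)&(V>60),white=(S<40)&(V>150))
def rim(n,mask,uv,rad=22,z=100):
    m=mask.astype(np.uint8).copy();k=np.zeros_like(m);cv2.circle(k,tuple(map(int,uv)),rad,1,-1);m*=k
    c,_=cv2.findContours(m,cv2.RETR_EXTERNAL,cv2.CHAIN_APPROX_NONE);c=[a for a in c if len(a)>8]
    if not c:return None
    pts=np.vstack(c)[:,0,:];hl=cv2.convexHull(pts)[:,0,:]
    # contour pts near hull
    d=np.array([abs(cv2.pointPolygonTest(hl.reshape(-1,1,2),(float(a),float(b)),True)) for a,b in pts])
    pts=pts[d<1.2];w=cast(n,pts,z);cen=w.mean(0);o=cams.get_calibration(n)["position"][:2]
    for _ in range(4):
        far=(w-cen)@((cen-o)/np.linalg.norm(cen-o))>0
        f=least_squares(lambda q:np.hypot(*(w[far]-q[:2]).T)-q[2],[*cen,31],loss="soft_l1")
        g=least_squares(lambda q:np.hypot(*(w[far]-q).T)-30.2,f.x[:2],loss="soft_l1");cen=g.x
    return np.round(f.x,1),np.round(g.x,1),np.round(np.abs(g.fun).mean(),1)
E
cat > m.py <<'E'
from h import *
import sys
t=cams.camera("top");s=cams.camera("side");mt,ms=masks(t),masks(s)
T=dict(g_red=(455,239),g_green=(504,217),g_blue=(194,233),g_white=(184,294))
S=dict(g_red=(322,308),g_green=(358,359),g_blue=(321,163),g_white=(269,160))
for k in T: print(k,rim("top",mt["gold"],T[k]),rim("side",ms["gold"],S[k],24))
print("pb",rim("top",mt["blue"],(451,291)),"pg",rim("top",mt["green"],(136,214)))
for k,uv in dict(white=(304,191),green=(347,185),red=(311,234),blue=(354,227)).items():
    m=mt[k].astype(np.uint8);q=np.zeros_like(m);cv2.circle(q,uv,21,1,-1);m*=q
    c,_=cv2.findContours(m,cv2.RETR_EXTERNAL,cv2.CHAIN_APPROX_NONE);c=max(c,key=cv2.contourArea)[:,0]
    w=cast("top",c,7);f=least_squares(lambda q:np.hypot(*(w-q[:2]).T)-q[2],[*w.mean(0),38],loss="soft_l1")
    print("pad",k,f.x.round(1),np.abs(f.fun).mean().round(2))
E
python3 m.py
```

```text
g_red (array([ 496.5, -292.7,   29.3]), array([ 496.2, -291.6]), np.float64(0.6)) (array([ 498. , -272.3,   26.5]), array([ 497.2, -276.3]), np.float64(0.7))
g_green (array([ 543.7, -402.6,   29.6]), array([ 543.5, -401.8]), np.float64(0.5)) (array([ 542. , -405.6,   30.7]), array([ 542.1, -405. ]), np.float64(0.5))
g_blue (array([519.8, 288.3,  29.3]), array([519.4, 287.2]), np.float64(0.7)) (array([496.9, 387.6,  31. ]), array([496.9, 387.6]), np.float64(nan))
g_white (array([384.3, 308.4,  29.3]), array([384.5, 307.2]), np.float64(0.5)) (array([-48755.7, -27080.1,  56334.8]), array([419.9, 464.9]), np.float64(1.8))
pb (array([ 382.4, -280.9,   28.4]), array([ 382.8, -278.6]), np.float64(0.8)) pg (array([562.3, 419.1,  27.8]), array([561.3, 416.3]), np.float64(1.0))
pad white [620.7  42.5  34.9] 0.58
pad green [634.3 -58.3  35.9] 0.51
pad red [519.4  28.5  36.3] 0.52
pad blue [533.3 -72.6  35.6] 0.63h.py:27: RuntimeWarning: Mean of empty slice.
  return np.round(f.x,1),np.round(g.x,1),np.round(np.abs(g.fun).mean(),1)
  ret = ret.dtype.type(ret / rcount)
```

Pad spacings come out at 101.7 to 102.3 mm, where 102 is expected. The side view disagrees on some rims, so I'll overlay the top-view result on both images.

```bash
python3 - <<'E'
from h import *
P=dict(r=(496.3,-292.2),g=(543.6,-402.2),b=(519.6,287.8),w=(384.4,307.8),pb=(382.5,-280),pg=(562,418))
a=np.linspace(0,2*np.pi,60)
out=[]
for n in("top","side"):
    im=cv2.imread(f"pics/{n}0.png");im=cv2.resize(im,None,fx=2,fy=2)
    for p in P.values():
        for z,r in((100,31),(0,27)):
            q=proj(n,np.c_[p[0]+r*np.cos(a),p[1]+r*np.sin(a),0*a+z])
            cv2.polylines(im,[np.int32(q*2+.5)],True,(255,0,255),1)
    if n=="top": out=[im[380:640,200:600],im[380:640,800:1200]]
    else: out+= [im[560:850,430:830],im[280:420,480:880]]
top=np.hstack(out[:2]);h=max(out[2].shape[0],out[3].shape[0])
o=[cv2.copyMakeBorder(x,0,h-x.shape[0],0,0,cv2.BORDER_CONSTANT) for x in out[2:]]
cv2.imwrite("pics/ov.png",np.vstack([top,np.hstack(o)]))
E
```

```text
(no output)
```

View pics/ov.png

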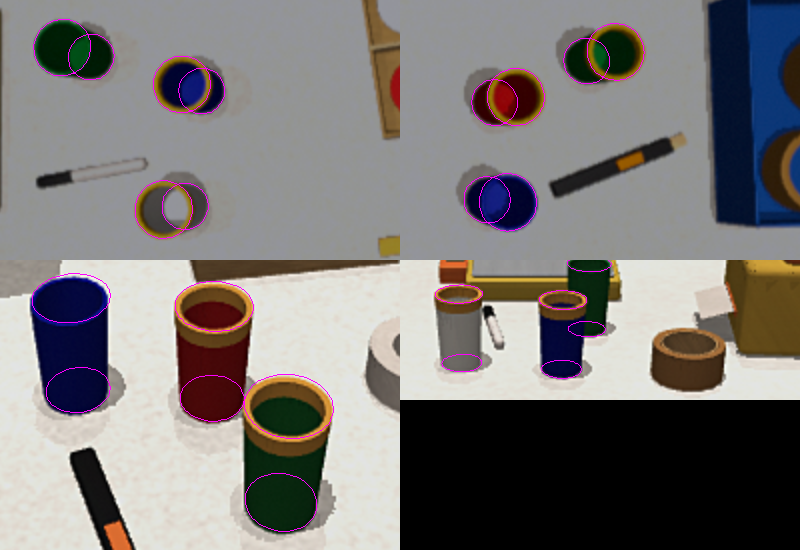

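Rim and foot circles from the top-view fit match both images to about 2 mm. First I'll turn the tool so its x axis lines up with world x, by −72.6°.

>>> apply_moves --targets '[[[0, 0, 0], [0, 0, -0.181], 85], [[0, 0, 0], [0, 0, -0.181], 85], [[0, 0, 0], [0, 0, -0.181], 85], [[0, 0, 0], [0, 0, -0.181], 85], [[0, 0, 0], [0, 0, -0.181], 85], [[0, 0, 0], [0, 0, -0.181], 85], [[0, 0, 0], [0, 0, -0.181], 85], [[0, 0, 0], [0, 0, 0], 85], [[0, 0, 0], [0, 0, 0], 85]]'

```text
time_s: 1.32
tool_pos: [169.8, -549.3, 253.2]
orientation: [[1.0, -0.007, -0.0], [-0.007, -1.0, 0.0], [-0.0, -0.0, -1.0]]
force: [0.5, 0.3, 0.5]
gripper_width: 85.1
```

>>> apply_moves --targets '[[[20, -7.1, 0], [0, 0, -0.007], 85], [[35.4, -14, 0], [0, 0, 0], 85], [[35.4, -14, 0], [0, 0, 0], 85], [[35.4, -14, 0], [0, 0, 0], 85], [[35.4, -14, 0], [0, 0, 0], 85], [[35.4, -14, 0], [0, 0, 0], 85], [[35.4, -14, 0], [0, 0, 0], 85], [[35.4, -14, 0], [0, 0, 0], 85], [[35.4, -14, 0], [0, 0, 0], 85], [[35.4, -14, 0], [0, 0, 0], 85], [[35.2, -14, 0], [0, 0, 0], 85], [[0, 0, 0], [0, 0, 0], 85]]'

```text
time_s: 2.82
tool_pos: [546.2, -398.6, 252.6]
orientation: [[1.0, 0.007, 0.0], [0.007, -1.0, 0.001], [0.0, -0.001, -1.0]]
force: [-0.5, -0.1, -0.9]
gripper_width: 85.2
```

>>> apply_moves --targets '[[[0, 0, 20], [0, 0, 0], 85], [[0, 0, 25], [0, 0, 0], 85], [[0, 0, 25], [0, 0, 0], 85], [[0, 0, 10], [0, 0, 0], 85], [[0, 0, 0], [0, 0, 0], 85]]'

```text
time_s: 3.45
tool_pos: [542.6, -400.9, 172.9]
orientation: [[1.0, 0.003, -0.001], [0.003, -1.0, 0.001], [-0.001, -0.001, -1.0]]
force: [0.6, 0.5, 0.3]
gripper_width: 85.0
```

```bash
cat > look.py <<'E'
import sys
from h import *
n,tag=sys.argv[1],sys.argv[2]
im=cams.camera(n);cv2.imwrite(f"pics/{tag}.png",im[:,:,::-1])
s=env.read_state();print(np.round(s["tool_pos"],1),np.round(s["orientation"][:2].round(3)).tolist(),s["time_s"],np.round(s["joint_positions"],1))
E
python3 look.py side a1
```

```text
[ 543.2 -401.4  173.9] [[1.0, 0.0, 0.0], [0.0, -1.0, -0.0]] 3.5 [-41.8  35.3  14.9  69.6  -0.   48. ]
```

View pics/a1.png

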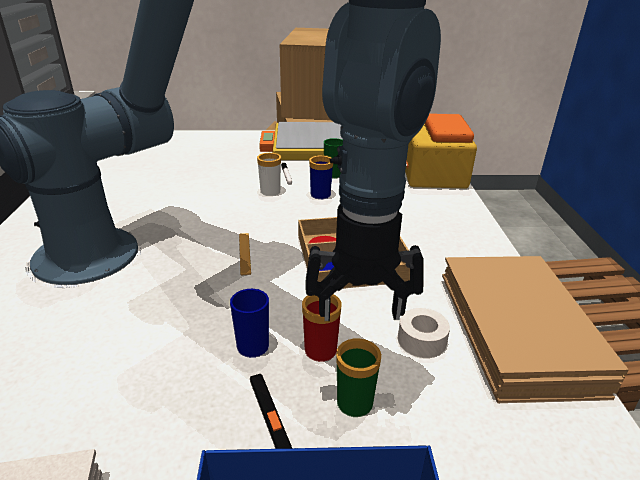

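The open fingers straddle the green tumbler, centred over (358,359). I'll descend to TCP z=72 and close.

>>> apply_moves --targets '[[[0, 0.5, 20], [0, 0, 0], 85], [[0, 0, 25], [0, 0, 0], 85], [[0, 0, 25], [0, 0, 0], 85], [[0, 0, 20], [0, 0, 0], 85], [[0, 0, 11], [0, 0, 0], 85], [[0, 0, 0], [0, 0, 0], 85], [[0, 0, 0], [0, 0, 0], 85]]'

```text
time_s: 4.38
tool_pos: [544.0, -402.5, 73.7]
orientation: [[1.0, 0.003, 0.002], [0.003, -1.0, -0.002], [0.002, 0.002, -1.0]]
force: [-0.4, -0.6, 0.6]
gripper_width: 85.0
```

>>> apply_moves --targets '[[[0, 0, 0], [0, 0, 0], 70], [[0, 0, 0], [0, 0, 0], 64], [[0, 0, 0], [0, 0, 0], 60], [[0, 0, 0], [0, 0, 0], 50], [[0, 0, 0], [0, 0, 0], 45], [[0, 0, 0], [0, 0, 0], 45], [[0, 0, 0], [0, 0, 0], 45]]'

```text
time_s: 5.25
tool_pos: [543.5, -402.2, 73.5]
orientation: [[1.0, 0.003, 0.001], [0.003, -1.0, -0.001], [0.001, 0.001, -1.0]]
force: [-1.6, 0.4, 4.1]
gripper_width: 59.6
```

>>> apply_moves --targets '[[[0, 0, -5], [0, 0, 0], 45], [[0, 0, -10], [0, 0, 0], 45], [[0, 0, -20], [0, 0, 0], 45], [[0, 0, -25], [0, 0, 0], 45], [[0, 0, -25], [0, 0, 0], 45], [[0, 0, -25], [0, 0, 0], 45], [[0, 0, -15], [0, 0, 0], 45], [[0, 0, 0], [0, 0, 0], 45], [[0, 0, 0], [0, 0, 0], 45]]'

```text
time_s: 6.38
tool_pos: [542.8, -401.5, 196.1]
orientation: [[1.0, 0.003, -0.001], [0.003, -1.0, 0.001], [-0.001, -0.001, -1.0]]
force: [-0.2, -0.5, -1.7]
gripper_width: 59.9
```

```bash
python3 look.py side a2
```

```text
[ 542.7 -401.3  195.8] [[1.0, 0.0, -0.0], [0.0, -1.0, 0.0]] 6.425 [-41.9  35.   17.6  72.8  -0.   48. ]
```

View pics/a2.png

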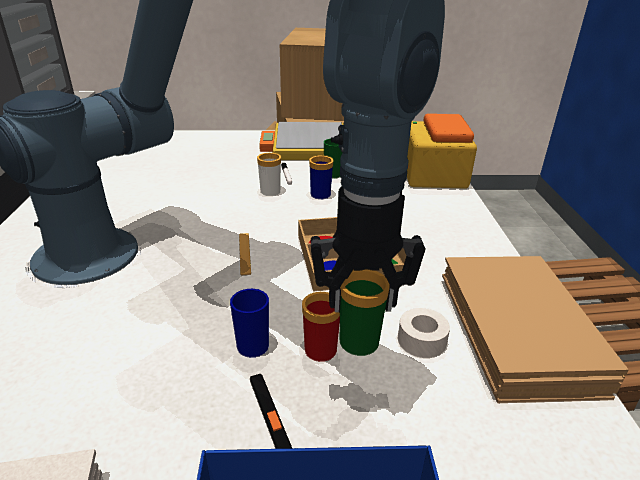

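>>> apply_moves --targets '[[[4, -15, 0], [0, 0, 0], 45], [[8, -30, 0], [0, 0, 0], 45], [[10, -38, 0], [0, 0, 0], 45], [[10, -38, 0], [0, 0, 0], 45], [[10, -38, 0], [0, 0, 0], 45], [[10, -38, 0], [0, 0, 0], 45], [[10, -38, 0], [0, 0, 0], 45], [[10, -38, 0], [0, 0, 0], 45], [[10, -35, 0], [0, 0, 0], 45], [[6, -22, 0], [0, 0, 0], 45], [[3, -13.6, 0], [0, 0, 0], 45], [[0, 0, 0], [0, 0, 0], 45]]'

```text
time_s: 7.92
tool_pos: [633.1, -57.5, 197.1]
orientation: [[1.0, 0.004, -0.0], [0.004, -1.0, -0.0], [-0.0, 0.0, -1.0]]
force: [-0.2, 0.9, -2.0]
gripper_width: 60.0
```

>>> apply_moves --targets '[[[0, 0, 20], [0, 0, 0], 45], [[0, 0, 20], [0, 0, 0], 45], [[0, 0, 20], [0, 0, 0], 45], [[0, 0, 10], [0, 0, 0], 45], [[0, 0, 0], [0, 0, 0], 45], [[0, 0, 0], [0, 0, 0], 45]]'

```text
time_s: 8.68
tool_pos: [633.8, -58.4, 128.2]
orientation: [[1.0, 0.003, 0.002], [0.003, -1.0, -0.0], [0.001, 0.0, -1.0]]
force: [0.5, 0.1, -2.7]
gripper_width: 59.6
```

```bash
python3 look.py side a3;python3 look.py top a3t
```

```text
[633.9 -58.3 128.4] [[1.0, 0.0, 0.0], [0.0, -1.0, -0.0]] 8.725 [-11.   31.9   2.2  60.2  -0.   78.9]
[634.  -58.2 128.4] [[1.0, 0.0, 0.0], [0.0, -1.0, -0.0]] 8.775 [-11.   31.9   2.2  60.2  -0.   78.9]
```

View pics/a3.png

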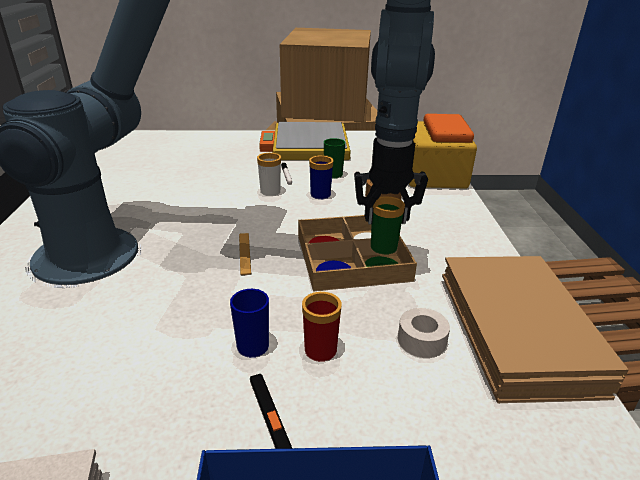

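Green hangs above its cell at about (385,230) in the side view. I'll descend, then go slowly to contact at TCP z≈80.5.

>>> apply_moves --targets '[[[0.5, 0, 12], [0, 0, 0], 45], [[0, 0, 14], [0, 0, 0], 45], [[0, 0, 10], [0, 0, 0], 45], [[0, 0, 5], [0, 0, 0], 45], [[0, 0, 2], [0, 0, 0], 45], [[0, 0, 0], [0, 0, 0], 45], [[0, 0, 0], [0, 0, 0], 45]]'

```text
time_s: 9.65
tool_pos: [634.1, -58.0, 84.8]
orientation: [[1.0, 0.003, 0.001], [0.003, -1.0, -0.0], [0.001, 0.0, -1.0]]
force: [0.5, -0.3, -0.9]
gripper_width: 60.0
```

>>> apply_moves --targets '[[[0, 0, 1], [0, 0, 0], 45], [[0, 0, 1], [0, 0, 0], 45], [[0, 0, 1], [0, 0, 0], 45], [[0, 0, 0.5], [0, 0, 0], 45], [[0, 0, 0], [0, 0, 0], 45]]'

```text
time_s: 10.28
tool_pos: [633.7, -58.0, 80.7]
orientation: [[1.0, 0.003, -0.0], [0.003, -1.0, -0.0], [-0.0, 0.0, -1.0]]
force: [-0.5, 0.3, -1.4]
gripper_width: 59.5
```

>>> apply_moves --targets '[[[0, 0, 0.5], [0, 0, 0], 45], [[0, 0, 0.3], [0, 0, 0], 45], [[0, 0, 0], [0, 0, 0], 45]]'

```text
time_s: 10.65
tool_pos: [633.8, -58.0, 80.5]
orientation: [[1.0, 0.003, 0.0], [0.003, -1.0, -0.0], [0.0, 0.0, -1.0]]
force: [-1.7, -0.1, 3.7]
gripper_width: 59.7
```

Contact: force went from −2 to +3.7 N at z=80.5, as predicted. Release and retreat.

>>> apply_moves --targets '[[[0, 0, 0], [0, 0, 0], 62], [[0, 0, 0], [0, 0, 0], 66], [[0, 0, 0], [0, 0, 0], 75], [[0, 0, 0], [0, 0, 0], 85], [[0, 0, 0], [0, 0, 0], 85], [[0, 0, -10], [0, 0, 0], 85], [[0, 0, -25], [0, 0, 0], 85], [[0, 0, -30], [0, 0, 0], 85], [[0, 0, -30], [0, 0, 0], 85], [[0, 0, -20], [0, 0, 0], 85], [[0, 0, 0], [0, 0, 0], 85]]'

```text
time_s: 12.02
tool_pos: [635.3, -58.2, 197.7]
orientation: [[1.0, 0.003, 0.005], [0.003, -1.0, -0.001], [0.005, 0.001, -1.0]]
force: [0.2, -0.3, 0.8]
gripper_width: 85.2
```

>>> apply_moves --targets '[[[-10, 17, 0], [0, 0, 0], 85], [[-18, 31, 0], [0, 0, 0], 85], [[-20, 34, 0], [0, 0, 0], 85], [[-20, 34, 0], [0, 0, 0], 85], [[-20, 34, 0], [0, 0, 0], 85], [[-20, 34, 0], [0, 0, 0], 85], [[-18, 30, 0], [0, 0, 0], 85], [[-12, 20, 0], [0, 0, 0], 85], [[0, 0, 0], [0, 0, 0], 85], [[0, 0, 0], [0, 0, 0], 85]]'

```text
time_s: 13.28
tool_pos: [495.6, -291.9, 194.2]
orientation: [[1.0, 0.003, -0.001], [0.003, -1.0, 0.001], [-0.001, -0.001, -1.0]]
force: [-0.1, 0.1, 0.8]
gripper_width: 85.2
```

```bash
python3 look.py side b1; python3 look.py top b1t
```

```text
[ 496.  -291.7  194.4] [[1.0, 0.0, -0.0], [0.0, -1.0, 0.0]] 13.325 [-36.8  23.   -2.1  65.    0.   53. ]
[ 496.3 -291.5  194.6] [[1.0, 0.0, -0.0], [0.0, -1.0, 0.0]] 13.375 [-36.7  23.   -2.1  65.    0.   53. ]
```

View pics/b1.png

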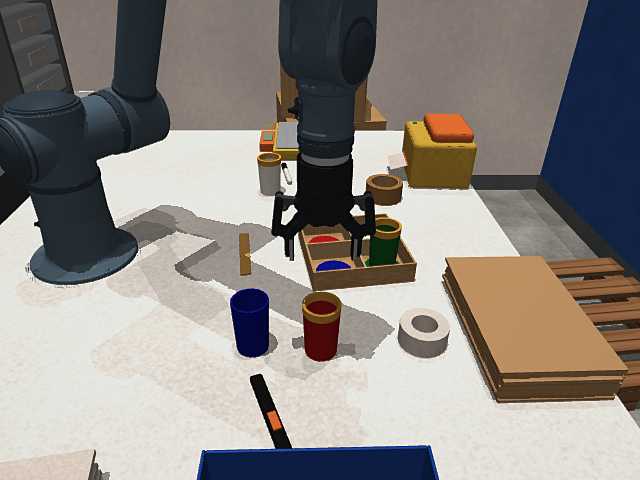

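View pics/b1t.png

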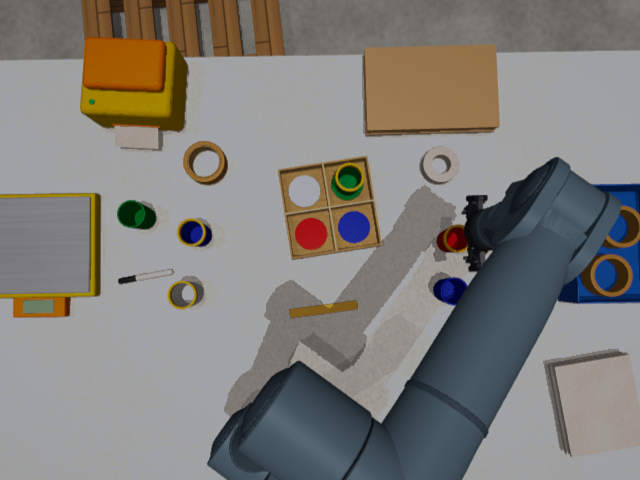

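Green stands upright in its cell, rim at about (348,180) in the top view. I'll check its centre numerically.

```bash
python3 - <<'E'
from h import *
im=cv2.imread("pics/b1t.png")[:,:,::-1].copy();m=masks(im)
print(rim("top",m["gold"]&(cv2.boxFilter(im[:,:,1].astype(float),-1,(1,1))>0),(348,180),17,107))
E
```

```text
(array([626.9, -56. ,  35.8]), array([633.1, -58.5]), np.float64(1.8))
```

>>> apply_moves --targets '[[[0, 0.5, 20], [0, 0, 0], 85], [[0, 0, 25], [0, 0, 0], 85], [[0, 0, 25], [0, 0, 0], 85], [[0, 0, 25], [0, 0, 0], 85], [[0, 0, 17], [0, 0, 0], 85], [[0, 0, 9], [0, 0, 0], 85], [[0, 0, 0], [0, 0, 0], 85], [[0, 0, 0], [0, 0, 0], 85]]'

```text
time_s: 14.38
tool_pos: [497.1, -293.0, 74.8]
orientation: [[1.0, 0.003, 0.001], [0.003, -1.0, -0.001], [0.001, 0.001, -1.0]]
force: [-0.2, -0.3, 0.1]
gripper_width: 85.3
```

>>> apply_moves --targets '[[[0, 0, 0], [0, 0, 0], 70], [[0, 0, 0], [0, 0, 0], 64], [[0, 0, 0], [0, 0, 0], 60], [[0, 0, 0], [0, 0, 0], 50], [[0, 0, 0], [0, 0, 0], 45], [[0, 0, 0], [0, 0, 0], 45], [[0, 0, 0], [0, 0, 0], 45]]'

```text
time_s: 15.25
tool_pos: [496.5, -293.2, 75.0]
orientation: [[1.0, 0.003, 0.001], [0.003, -1.0, -0.001], [0.001, 0.001, -1.0]]
force: [-1.7, 0.9, 6.4]
gripper_width: 60.0
```

Green is within about 1.5 mm of its pad centre. Red is gripped, so lift.

>>> apply_moves --targets '[[[0, 0, -5], [0, 0, 0], 45], [[0, 0, -10], [0, 0, 0], 45], [[0, 0, -20], [0, 0, 0], 45], [[0, 0, -25], [0, 0, 0], 45], [[0, 0, -25], [0, 0, 0], 45], [[0, 0, -25], [0, 0, 0], 45], [[0, 0, -15], [0, 0, 0], 45], [[0, 0, 0], [0, 0, 0], 45], [[0, 0, 0], [0, 0, 0], 45]]'

```text
time_s: 16.38
tool_pos: [495.9, -292.5, 198.0]
orientation: [[1.0, 0.003, -0.001], [0.003, -1.0, 0.001], [-0.001, -0.001, -1.0]]
force: [-0.3, -0.6, -2.6]
gripper_width: 60.0
```

>>> apply_moves --targets '[[[1, -15, 0], [0, 0, 0], 45], [[2, -28, 0], [0, 0, 0], 45], [[2, -35, 0], [0, 0, 0], 45], [[3, -35, 0], [0, 0, 0], 45], [[3, -35, 0], [0, 0, 0], 45], [[3, -35, 0], [0, 0, 0], 45], [[3, -35, 0], [0, 0, 0], 45], [[2, -35, 0], [0, 0, 0], 45], [[2, -33, 0], [0, 0, 0], 45], [[1, -22, 0], [0, 0, 0], 45], [[1, -13, 0], [0, 0, 0], 45], [[0, 0, 0], [0, 0, 0], 45]]'

```text
time_s: 17.88
tool_pos: [518.0, 29.0, 198.6]
orientation: [[1.0, 0.005, -0.001], [0.005, -1.0, -0.0], [-0.001, 0.0, -1.0]]
force: [0.1, 0.2, -1.9]
gripper_width: 59.9
```

>>> apply_moves --targets '[[[0, 0, 20], [0, 0, 0], 45], [[0, 0, 20], [0, 0, 0], 45], [[0, 0, 20], [0, 0, 0], 45], [[0, 0, 10], [0, 0, 0], 45], [[0, 0, 0], [0, 0, 0], 45], [[0, 0, 0], [0, 0, 0], 45]]'

```text
time_s: 18.62
tool_pos: [519.1, 27.9, 129.7]
orientation: [[1.0, 0.003, 0.001], [0.003, -1.0, -0.0], [0.001, 0.0, -1.0]]
force: [0.9, -1.0, -1.4]
gripper_width: 60.2
```

```bash
python3 look.py side b3
```

```text
[519.2  28.  129.9] [[1.0, 0.0, 0.0], [0.0, -1.0, -0.0]] 18.675 [ -3.9  19.4 -17.6  52.9  -0.   85.9]
```

View pics/b3.png

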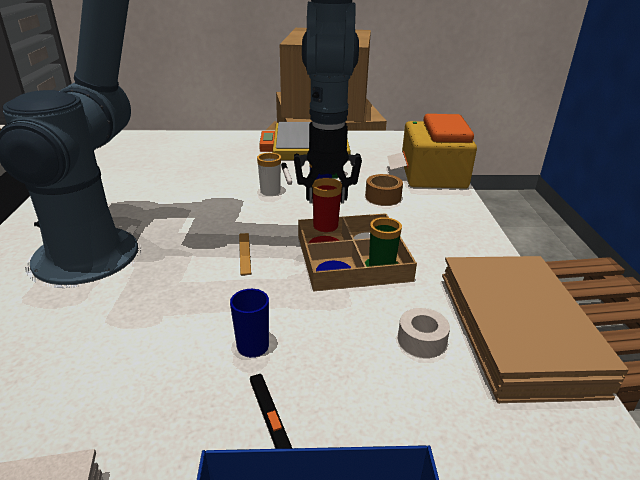

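Red hangs over its pad at (325,205). From 129.8, contact is expected at about 81.9. Descend 44, then step.

>>> apply_moves --targets '[[[0, 0, 12], [0, 0, 0], 45], [[0, 0, 14], [0, 0, 0], 45], [[0, 0, 10], [0, 0, 0], 45], [[0, 0, 5], [0, 0, 0], 45], [[0, 0, 3], [0, 0, 0], 45], [[0, 0, 1], [0, 0, 0], 45], [[0, 0, 0.5], [0, 0, 0], 45], [[0, 0, 0], [0, 0, 0], 45], [[0, 0, 0], [0, 0, 0], 45]]'

```text
time_s: 19.8
tool_pos: [518.6, 28.2, 83.7]
orientation: [[1.0, 0.003, 0.0], [0.003, -1.0, -0.0], [0.0, 0.0, -1.0]]
force: [-0.4, 0.2, -3.0]
gripper_width: 59.8
```

>>> apply_moves --targets '[[[0, 0, 0.5], [0, 0, 0], 45], [[0, 0, 0.5], [0, 0, 0], 45], [[0, 0, 0.5], [0, 0, 0], 45], [[0, 0, 0], [0, 0, 0], 45]]'

```text
time_s: 20.3
tool_pos: [518.5, 28.2, 82.2]
orientation: [[1.0, 0.003, 0.0], [0.003, -1.0, -0.0], [0.0, 0.0, -1.0]]
force: [-0.9, -0.3, 0.6]
gripper_width: 59.9
```

>>> apply_moves --targets '[[[0, 0, 0.4], [0, 0, 0], 45], [[0, 0, 0], [0, 0, 0], 45]]'

```text
time_s: 20.55
tool_pos: [518.4, 28.2, 82.1]
orientation: [[1.0, 0.003, 0.0], [0.003, -1.0, -0.0], [0.0, 0.0, -1.0]]
force: [-3.1, -0.1, 5.5]
gripper_width: 60.1
```

Contact, +5.5 N. Release.

>>> apply_moves --targets '[[[0, 0, 0], [0, 0, 0], 62], [[0, 0, 0], [0, 0, 0], 66], [[0, 0, 0], [0, 0, 0], 75], [[0, 0, 0], [0, 0, 0], 85], [[0, 0, 0], [0, 0, 0], 85], [[0, 0, -10], [0, 0, 0], 85], [[0, 0, -25], [0, 0, 0], 85], [[0, 0, -30], [0, 0, 0], 85], [[0, 0, -30], [0, 0, 0], 85], [[0, 0, -20], [0, 0, 0], 85], [[0, 0, 0], [0, 0, 0], 85]]'

```text
time_s: 21.92
tool_pos: [520.0, 28.1, 198.8]
orientation: [[1.0, 0.003, 0.005], [0.003, -1.0, -0.0], [0.005, 0.0, -1.0]]
force: [-0.0, 0.8, -0.5]
gripper_width: 85.0
```

>>> apply_moves --targets '[[[0, -15, 0], [0, 0, 0], 85], [[0, -30, 0], [0, 0, 0], 85], [[0, -36, 0], [0, 0, 0], 85], [[0, -38, 0], [0, 0, 0], 85], [[0, -38, 0], [0, 0, 0], 85], [[0, -36, 0], [0, 0, 0], 85], [[0, -32, 0], [0, 0, 0], 85], [[0, -22, 0], [0, 0, 0], 85], [[0.5, -12.6, 0], [0, 0, 0], 85], [[0, 0, 0], [0, 0, 0], 85], [[0, 0, 0], [0, 0, 0], 85]]'

```text
time_s: 23.3
tool_pos: [518.2, 287.0, 196.5]
orientation: [[1.0, 0.002, -0.0], [0.002, -1.0, -0.001], [-0.0, 0.001, -1.0]]
force: [0.4, -0.5, 0.1]
gripper_width: 85.2
```

```bash
python3 look.py side c1; python3 look.py top c1t; python3 - <<'E'
from h import *
im=cv2.imread("pics/c1t.png")[:,:,::-1].copy();m=masks(im)
cv2.imwrite("pics/c1m.png",np.hstack([cv2.resize(im[130:290,150:400,::-1],None,fx=1.6,fy=1.6),cv2.resize(np.repeat(m["gold"][130:290,150:400,None]*np.uint8(255),3,2),None,fx=1.6,fy=1.6)]))
E
```

```text
[518.3 286.9 196.6] [[1.0, 0.0, -0.0], [0.0, -1.0, -0.0]] 23.35 [ 22.8  24.8   1.   66.2  -0.  112.7]
[518.3 286.9 196.6] [[1.0, 0.0, 0.0], [0.0, -1.0, -0.0]] 23.4 [ 22.8  24.8   1.   66.2  -0.  112.7]
```

View pics/c1.png

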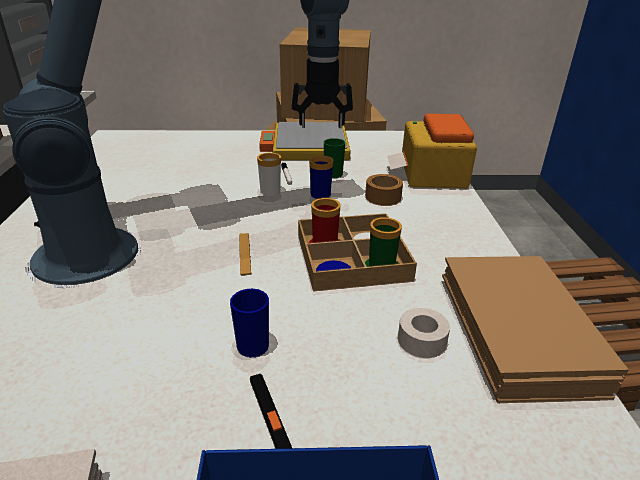

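View pics/c1m.png

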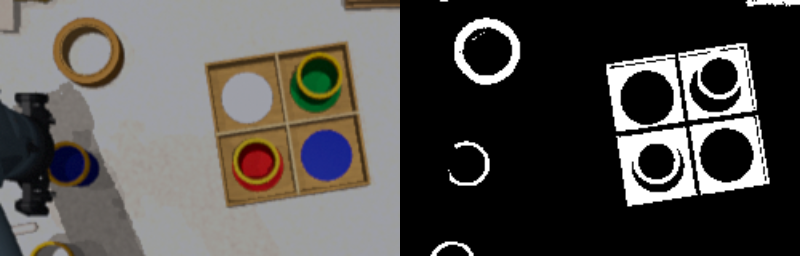

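Red and green stand upright in their cells. Descend on blue.

>>> apply_moves --targets '[[[1, -0.8, 20], [0, 0, 0], 85], [[0, 0, 25], [0, 0, 0], 85], [[0, 0, 25], [0, 0, 0], 85], [[0, 0, 25], [0, 0, 0], 85], [[0, 0, 18], [0, 0, 0], 85], [[0, 0, 9], [0, 0, 0], 85], [[0, 0, 0], [0, 0, 0], 85], [[0, 0, 0], [0, 0, 0], 85]]'

```text
time_s: 24.4
tool_pos: [519.9, 288.7, 75.5]
orientation: [[1.0, 0.003, 0.001], [0.003, -1.0, 0.001], [0.001, -0.001, -1.0]]
force: [0.7, 0.6, -0.0]
gripper_width: 85.2
```

>>> apply_moves --targets '[[[0, 0, 0], [0, 0, 0], 70], [[0, 0, 0], [0, 0, 0], 64], [[0, 0, 0], [0, 0, 0], 60], [[0, 0, 0], [0, 0, 0], 50], [[0, 0, 0], [0, 0, 0], 45], [[0, 0, 0], [0, 0, 0], 45], [[0, 0, 0], [0, 0, 0], 45]]'

```text
time_s: 25.28
tool_pos: [519.3, 288.8, 75.6]
orientation: [[1.0, 0.003, 0.001], [0.003, -1.0, 0.0], [0.001, -0.0, -1.0]]
force: [-2.4, -1.1, 5.8]
gripper_width: 60.7
```

>>> apply_moves --targets '[[[0, 0, -5], [0, 0, 0], 45], [[0, 0, -10], [0, 0, 0], 45], [[0, 0, -20], [0, 0, 0], 45], [[0, 0, -25], [0, 0, 0], 45], [[0, 0, -25], [0, 0, 0], 45], [[0, 0, -25], [0, 0, 0], 45], [[0, 0, -15], [0, 0, 0], 45], [[0, 0, 0], [0, 0, 0], 45], [[0, 0, 0], [0, 0, 0], 45]]'

```text
time_s: 26.4
tool_pos: [518.6, 288.4, 198.5]
orientation: [[1.0, 0.003, -0.002], [0.003, -1.0, -0.001], [-0.002, 0.001, -1.0]]
force: [-0.2, 0.6, -2.4]
gripper_width: 60.5
```

The path crosses above the packed red tumbler (top 107, carried bottom 123), so I'll raise another 20 mm.

>>> apply_moves --targets '[[[0, 15, -10], [0, 0, 0], 45], [[1, 28, -10], [0, 0, 0], 45], [[2, 36, 0], [0, 0, 0], 45], [[2, 40, 0], [0, 0, 0], 45], [[2, 40, 0], [0, 0, 0], 45], [[2, 40, 0], [0, 0, 0], 45], [[2, 40, 0], [0, 0, 0], 45], [[2, 40, 0], [0, 0, 0], 45], [[1, 36, 0], [0, 0, 0], 45], [[0.2, 28, 0], [0, 0, 0], 45], [[0, 17.6, 0], [0, 0, 0], 45], [[0, 0, 0], [0, 0, 0], 45]]'

```text
time_s: 27.9
tool_pos: [534.1, -73.0, 219.6]
orientation: [[1.0, 0.001, -0.0], [0.001, -1.0, 0.0], [-0.0, -0.0, -1.0]]
force: [-0.9, 0.3, -1.7]
gripper_width: 60.4
```

>>> apply_moves --targets '[[[0, 0, 20], [0, 0, 0], 45], [[0, 0, 25], [0, 0, 0], 45], [[0, 0, 25], [0, 0, 0], 45], [[0, 0, 20], [0, 0, 0], 45], [[0, 0, 0], [0, 0, 0], 45], [[0, 0, 0], [0, 0, 0], 45]]'

```text
time_s: 28.65
tool_pos: [534.8, -71.4, 130.4]
orientation: [[1.0, 0.004, 0.001], [0.004, -1.0, -0.0], [0.001, 0.0, -1.0]]
force: [0.9, 0.4, -1.2]
gripper_width: 60.1
```

```bash
python3 look.py side c3
```

```text
[535.2 -71.7 130.7] [[1.0, 0.0, 0.0], [0.0, -1.0, -0.0]] 28.7 [-14.4  21.4 -14.4  54.1   0.   75.4]
```

View pics/c3.png

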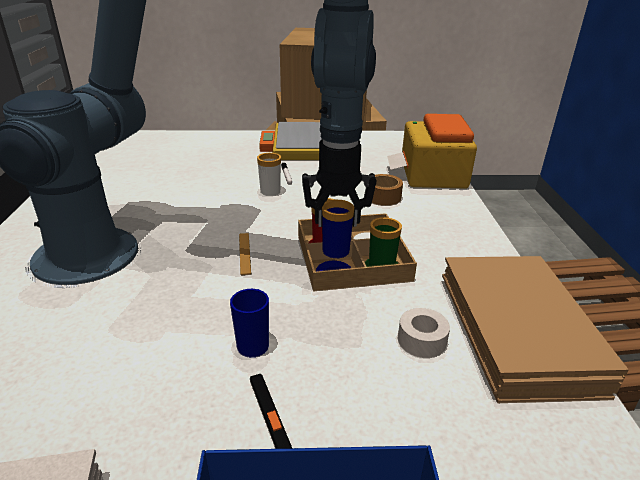

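Blue hangs above its cell, and x reads about 1.5 mm high. Correct and descend; contact is expected at 82.6.

>>> apply_moves --targets '[[[-1.3, 0, 12], [0, 0, 0], 45], [[0, 0, 14], [0, 0, 0], 45], [[0, 0, 10], [0, 0, 0], 45], [[0, 0, 5], [0, 0, 0], 45], [[0, 0, 3], [0, 0, 0], 45], [[0, 0, 1.5], [0, 0, 0], 45], [[0, 0, 0.5], [0, 0, 0], 45], [[0, 0, 0], [0, 0, 0], 45], [[0, 0, 0], [0, 0, 0], 45]]'

```text
time_s: 29.82
tool_pos: [533.3, -72.0, 83.8]
orientation: [[1.0, 0.003, 0.0], [0.003, -1.0, -0.0], [0.0, 0.0, -1.0]]
force: [0.2, 0.1, -1.3]
gripper_width: 60.3
```

>>> apply_moves --targets '[[[0, 0, 0.5], [0, 0, 0], 45], [[0, 0, 0.5], [0, 0, 0], 45], [[0, 0, 0], [0, 0, 0], 45]]'

```text
time_s: 30.2
tool_pos: [533.2, -72.0, 82.7]
orientation: [[1.0, 0.003, 0.0], [0.003, -1.0, -0.0], [0.0, 0.0, -1.0]]
force: [-1.0, 0.1, -1.2]
gripper_width: 60.1
```

>>> apply_moves --targets '[[[0, 0, 0.5], [0, 0, 0], 45], [[0, 0, 0.3], [0, 0, 0], 45], [[0, 0, 0], [0, 0, 0], 45]]'

```text
time_s: 30.58
tool_pos: [533.2, -72.0, 82.6]
orientation: [[1.0, 0.003, 0.0], [0.003, -1.0, -0.0], [0.0, 0.0, -1.0]]
force: [-2.6, 0.1, 5.5]
gripper_width: 60.2
```

>>> apply_moves --targets '[[[0, 0, 0], [0, 0, 0], 62], [[0, 0, 0], [0, 0, 0], 66], [[0, 0, 0], [0, 0, 0], 72], [[0, 0, 0], [0, 0, 0], 78], [[0, 0, 0], [0, 0, 0], 78], [[0, 0, -10], [0, 0, 0], 78], [[0, 0, -25], [0, 0, 0], 78], [[0, 0, -30], [0, 0, 0], 78], [[0, 0, -30], [0, 0, 0], 85], [[0, 0, -25], [0, 0, 0], 85], [[0, 0, -10], [0, 0, 0], 85], [[0, 0, 0], [0, 0, 0], 85]]'

```text
time_s: 32.08
tool_pos: [533.6, -72.0, 212.4]
orientation: [[1.0, 0.003, 0.001], [0.003, -1.0, -0.0], [0.001, 0.0, -1.0]]
force: [0.6, 0.3, -0.5]
gripper_width: 85.0
```

>>> apply_moves --targets '[[[-6, -16, 0], [0, 0, 0], 85], [[-12, -31, 0], [0, 0, 0], 85], [[-15, -38, 0], [0, 0, 0], 85], [[-16, -40, 0], [0, 0, 0], 85], [[-16, -40, 0], [0, 0, 0], 85], [[-16, -40, 0], [0, 0, 0], 85], [[-16, -40, 0], [0, 0, 0], 85], [[-16, -40, 0], [0, 0, 0], 85], [[-14, -37, 0], [0, 0, 0], 85], [[-12, -31, 0], [0, 0, 0], 85], [[-7, -18, 0], [0, 0, 0], 85], [[-3, -9, 0], [0, 0, 0], 85]]'

```text
time_s: 33.58
tool_pos: [381.0, 308.3, 210.6]
orientation: [[1.0, 0.005, -0.002], [0.005, -1.0, -0.001], [-0.002, 0.001, -1.0]]
force: [-0.0, 0.0, -0.1]
gripper_width: 85.2
```

>>> apply_moves --targets '[[[0, 0, 0], [0, 0, 0], 85], [[0, 0, 10], [0, 0, 0], 85], [[0, 0, 15], [0, 0, 0], 85], [[0, 0, 0], [0, 0, 0], 85], [[0, 0, 0], [0, 0, 0], 85]]'

```text
time_s: 34.2
tool_pos: [382.9, 307.2, 186.5]
orientation: [[1.0, 0.002, -0.001], [0.002, -1.0, -0.0], [-0.001, 0.0, -1.0]]
force: [-0.6, -0.6, -0.5]
gripper_width: 84.7
```

```bash
python3 look.py side d1; python3 look.py top d1t
```

```text
[383.2 307.5 186.8] [[1.0, 0.0, 0.0], [0.0, -1.0, -0.0]] 34.25 [ 31.3  13.8 -16.3  59.9  -0.  121.2]
[383.3 307.6 187.1] [[1.0, 0.0, 0.0], [0.0, -1.0, 0.0]] 34.3 [ 31.4  13.8 -16.3  59.9  -0.  121.2]
```

View pics/d1.png

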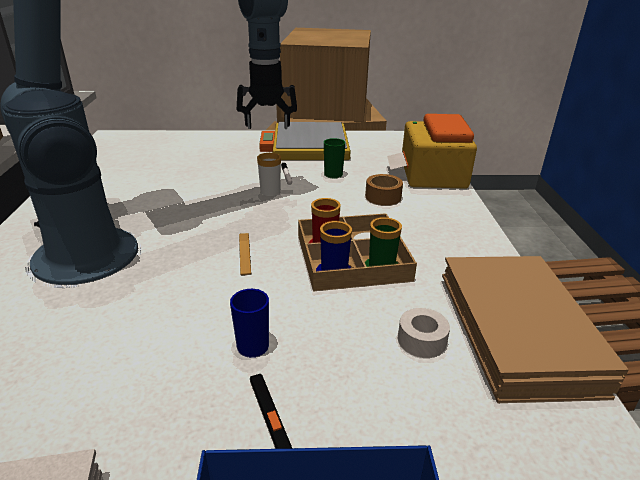

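View pics/d1t.png

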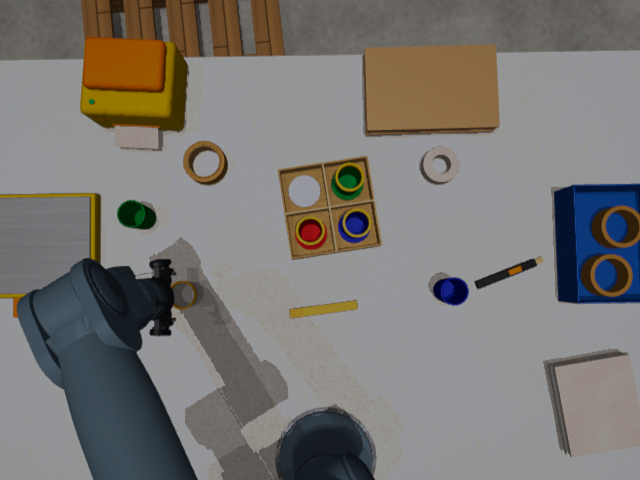

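Blue, red and green stand in their cells, and white is below the open jaws. Descend 113 mm, grip and lift.

>>> apply_moves --targets '[[[0.8, 0, 20], [0, 0, 0], 85], [[0, 0, 25], [0, 0, 0], 85], [[0, 0, 25], [0, 0, 0], 85], [[0, 0, 20], [0, 0, 0], 85], [[0, 0, 14], [0, 0, 0], 85], [[0, 0, 9], [0, 0, 0], 85], [[0, 0, 0], [0, 0, 0], 85], [[0, 0, 0], [0, 0, 0], 85]]'

```text
time_s: 35.3
tool_pos: [384.3, 307.9, 74.4]
orientation: [[1.0, 0.003, 0.001], [0.003, -1.0, 0.001], [0.001, -0.001, -1.0]]
force: [0.6, -0.1, -0.0]
gripper_width: 84.9
```

>>> apply_moves --targets '[[[0, 0, 0], [0, 0, 0], 70], [[0, 0, 0], [0, 0, 0], 64], [[0, 0, 0], [0, 0, 0], 60], [[0, 0, 0], [0, 0, 0], 50], [[0, 0, 0], [0, 0, 0], 45], [[0, 0, 0], [0, 0, 0], 45], [[0, 0, 0], [0, 0, 0], 45]]'

```text
time_s: 36.17
tool_pos: [383.9, 307.8, 74.6]
orientation: [[1.0, 0.003, 0.001], [0.003, -1.0, 0.001], [0.001, -0.001, -1.0]]
force: [-2.4, -1.1, 8.0]
gripper_width: 59.6
```

>>> apply_moves --targets '[[[0, 0, -5], [0, 0, 0], 45], [[0, 0, -10], [0, 0, 0], 45], [[0, 0, -20], [0, 0, 0], 45], [[0, 0, -25], [0, 0, 0], 45], [[0, 0, -25], [0, 0, 0], 45], [[0, 0, -25], [0, 0, 0], 45], [[0, 0, -20], [0, 0, 0], 45], [[0, 0, -10], [0, 0, 0], 45], [[0, 0, 0], [0, 0, 0], 45]]'

```text
time_s: 37.3
tool_pos: [384.2, 307.8, 214.3]
orientation: [[1.0, 0.003, 0.001], [0.003, -1.0, 0.001], [0.001, -0.001, -1.0]]
force: [-0.2, 0.8, -1.9]
gripper_width: 59.6
```

>>> apply_moves --targets '[[[8, 9, 0], [0, 0, 0], 45], [[18, 20, 0], [0, 0, 0], 45], [[24, 27, 0], [0, 0, 0], 45], [[26, 29, 0], [0, 0, 0], 45], [[26, 29, 0], [0, 0, 0], 45], [[26, 29, 0], [0, 0, 0], 45], [[26, 29, 0], [0, 0, 0], 45], [[26, 29, 0], [0, 0, 0], 45], [[24, 27, 0], [0, 0, 0], 45], [[18, 20, 0], [0, 0, 0], 45], [[10, 12, 0], [0, 0, 0], 45], [[4.2, 5.2, 0], [0, 0, 0], 45]]'

```text
time_s: 38.8
tool_pos: [620.7, 42.3, 212.9]
orientation: [[1.0, 0.002, -0.002], [0.002, -1.0, 0.0], [-0.002, -0.0, -1.0]]
force: [0.2, -0.1, -1.4]
gripper_width: 59.8
```

>>> apply_moves --targets '[[[0, 0, 0], [0, 0, 0], 45], [[0, 0, 15], [0, 0, 0], 45], [[0, 0, 25], [0, 0, 0], 45], [[0, 0, 25], [0, 0, 0], 45], [[0, 0, 18], [0, 0, 0], 45], [[0, 0, 0], [0, 0, 0], 45], [[0, 0, 0], [0, 0, 0], 45]]'

```text
time_s: 39.67
tool_pos: [620.7, 43.5, 131.2]
orientation: [[1.0, 0.004, 0.0], [0.004, -1.0, -0.0], [0.0, 0.0, -1.0]]
force: [0.3, 0.5, -1.7]
gripper_width: 59.6
```

```bash
python3 look.py side d3
```

```text
[621.2  43.4 131.7] [[1.0, 0.0, 0.0], [0.0, -1.0, -0.0]] 39.725 [-1.8 30.3 -0.1 59.5 -0.  88. ]
```

View pics/d3.png

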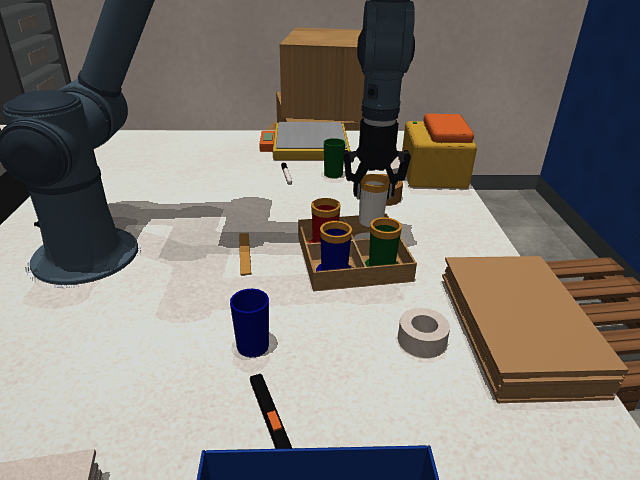

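White hangs above its cell at (373,200). Descend; contact is expected at 81.6.

>>> apply_moves --targets '[[[-0.7, 0.7, 12], [0, 0, 0], 45], [[0, 0, 15], [0, 0, 0], 45], [[0, 0, 11], [0, 0, 0], 45], [[0, 0, 5], [0, 0, 0], 45], [[0, 0, 3], [0, 0, 0], 45], [[0, 0, 1], [0, 0, 0], 45], [[0, 0, 0.5], [0, 0, 0], 45], [[0, 0, 0], [0, 0, 0], 45], [[0, 0, 0], [0, 0, 0], 45]]'

```text
time_s: 40.85
tool_pos: [620.3, 42.4, 83.5]
orientation: [[1.0, 0.003, 0.0], [0.003, -1.0, -0.0], [0.0, 0.0, -1.0]]
force: [-0.2, 0.8, -1.5]
gripper_width: 59.2
```

>>> apply_moves --targets '[[[0, 0, 0.5], [0, 0, 0], 45], [[0, 0, 0.5], [0, 0, 0], 45], [[0, 0, 0], [0, 0, 0], 45]]'

```text
time_s: 41.22
tool_pos: [620.0, 42.4, 82.2]
orientation: [[1.0, 0.003, -0.0], [0.003, -1.0, -0.0], [-0.0, 0.0, -1.0]]
force: [-0.4, 0.5, -1.9]
gripper_width: 59.4
```

>>> apply_moves --targets '[[[0, 0, 0.5], [0, 0, 0], 45], [[0, 0, 0.4], [0, 0, 0], 45], [[0, 0, 0], [0, 0, 0], 45]]'

```text
time_s: 41.6
tool_pos: [620.1, 42.4, 81.7]
orientation: [[1.0, 0.003, 0.0], [0.003, -1.0, -0.0], [0.0, 0.0, -1.0]]
force: [-0.9, 0.6, 1.6]
gripper_width: 59.6
```

>>> apply_moves --targets '[[[0, 0, 0.3], [0, 0, 0], 45], [[0, 0, 0], [0, 0, 0], 45]]'

```text
time_s: 41.85
tool_pos: [620.2, 42.4, 81.7]
orientation: [[1.0, 0.003, 0.0], [0.003, -1.0, -0.0], [0.0, 0.0, -1.0]]
force: [-2.9, -0.3, 5.7]
gripper_width: 59.6
```

>>> apply_moves --targets '[[[0, 0, 0], [0, 0, 0], 62], [[0, 0, 0], [0, 0, 0], 66], [[0, 0, 0], [0, 0, 0], 72], [[0, 0, 0], [0, 0, 0], 78], [[0, 0, 0], [0, 0, 0], 78], [[0, 0, -10], [0, 0, 0], 78], [[0, 0, -25], [0, 0, 0], 78], [[0, 0, -30], [0, 0, 0], 78], [[0, 0, -30], [0, 0, 0], 85], [[0, 0, -25], [0, 0, 0], 85], [[0, 0, -10], [0, 0, 0], 85], [[0, 0, 0], [0, 0, 0], 85]]'

```text
time_s: 43.35
tool_pos: [620.6, 42.4, 211.8]
orientation: [[1.0, 0.003, 0.002], [0.003, -1.0, -0.0], [0.002, 0.0, -1.0]]
force: [-1.2, -0.2, 0.5]
gripper_width: 85.0
```

>>> apply_moves --targets '[[[-10, -16, 0], [0, 0, 0], 85], [[-15, -30, 0], [0, 0, 0], 85], [[-15, -38, 0], [0, 0, 0], 85], [[-15, -40, 0], [0, 0, 0], 85], [[-15, -40, 0], [0, 0, 0], 85], [[-10, -30, 0], [0, 0, 0], 85], [[-5, -15, 0], [0, 0, 0], 85], [[0, 0, 0], [0, 0, 0], 85], [[0, 0, 0], [0, 0, 0], 85]]'

```text
time_s: 44.48
tool_pos: [534.6, 250.3, 210.7]
orientation: [[1.0, 0.002, -0.0], [0.002, -1.0, -0.001], [-0.0, 0.001, -1.0]]
force: [0.4, -0.2, 0.7]
gripper_width: 85.0
```

```bash
python3 look.py side e1; python3 look.py top e1t; python3 - <<'E'
from h import *
a=np.linspace(0,2*np.pi,60);o=[]
P=[(620.3,42.6),(634.5,-58.4),(519.3,28.4),(533.5,-72.6)]
for n,f,(y,x) in(("top","e1t",(140,250)),("side","e1",(160,280))):
    im=cv2.resize(cv2.imread(f"pics/{f}.png"),None,fx=3,fy=3,interpolation=cv2.INTER_CUBIC)
    for p in P:
        for z,r in((107,31),(7,38)):
            q=proj(n,np.c_[p[0]+r*np.cos(a),p[1]+r*np.sin(a),0*a+z]);cv2.polylines(im,[np.int32(q*3+1)],True,(255,0,255),1)
    o.append(im[y*3:y*3+420,x*3:x*3+400] if n=="side" else im[y*3:y*3+420,x*3:x*3+400])
cv2.imwrite("pics/e1o.png",np.hstack(o))
E
```

```text
[534.8 250.1 210.9] [[1.0, 0.0, -0.0], [0.0, -1.0, -0.0]] 44.525 [ 18.9  24.2   2.2  68.   -0.  108.8]
[534.9 250.1 211. ] [[1.0, 0.0, -0.0], [0.0, -1.0, -0.0]] 44.575 [ 18.9  24.2   2.3  68.   -0.  108.8]
```

View pics/e1o.png

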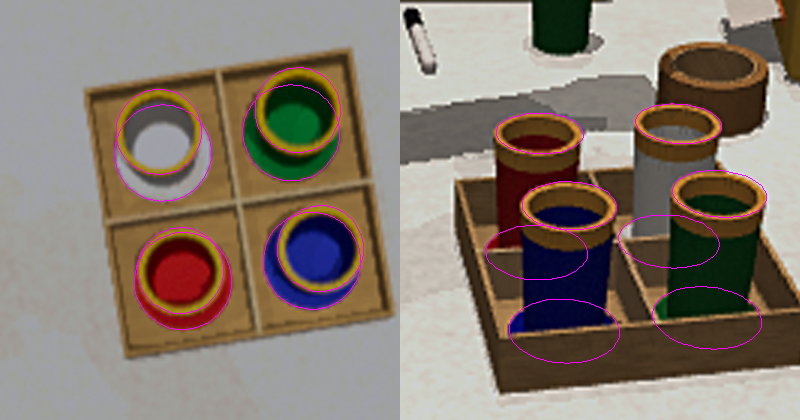

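View pics/e1.png

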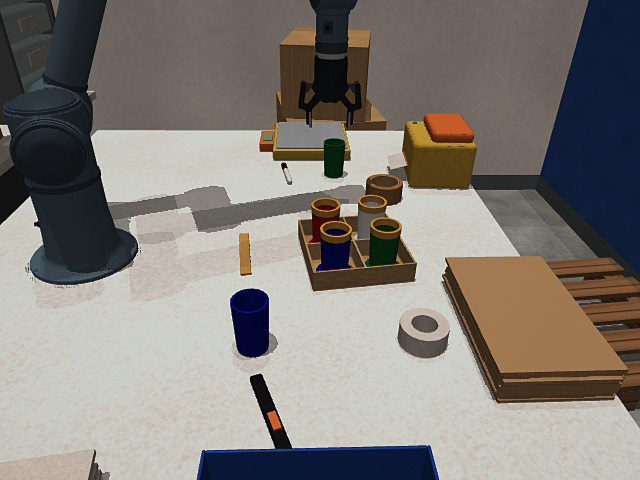

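All four rims sit on the ideal circles (centred on their pads, z=107) within about 2 mm in both views. The plain tumblers stand where they were: blue (250,320) and green (333,158) in the side view. The gripper is clear, so I'll hand in.

```bash
python3 -c "
from plant import env
print(env.hand_in(), env.read_state()['time_s'])"
```

```text
the job is handed in; nothing more can be done
the job is handed in; nothing more can be done
```

The four gold-rimmed tumblers (green, red, blue, white) are packed upright, each on the pad of its own colour. Each was lowered in sub-millimetre steps until contact showed (about 4–6 N) and only then released. The last move before handing in ended at 44.6 s.

- **Placement:** in the last pictures from both cameras, every rim lies within about 2 mm of a circle centred over its pad.
- **Plain tumblers:** the blue and green tumblers without gold still stand where they were, and nothing was knocked over.
- **Checks that disagreed:**
  - The automatic rim fit in the side view failed or was off for three tumblers at the start (red, blue, white). I used the top-view fits instead, and the overlays on both views confirmed them.
  - The colour mask for gold also picked up the carton. The one numerical check after placing (green, about 1.5 mm off centre) was therefore rough, and the final check was by overlay.

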